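# Snap the lid of the fittings box shut all round

## Task

The blue lid has only been laid on the grey box of violin fittings: shut it against the dust by pressing it down with the fingertips, corner by corner, until all four corners have clicked under their orange hooks. Press only on the blue frame, because the clear window is thin; do not pick the lid up, and leave the tools and other things around the box where they are.

Things in the scene. Friction and masses are not known exactly. Their poses are not given: they have to be found in the camera images.
- tub: light grey fittings box, 140 (x) x 190 (y) x 50 mm high, fixed to the bench top. Origin: centre of its underside, on the bench; z up, y along its length. Two orange springy snap hooks, 18 mm wide, stand outside each end wall at x = -58 and +58 mm, y = 98 to 106 mm from the middle, up to 63 mm above the bench.
- lid: loose blue lid lying on the box, 146 x 196 mm, a 4 mm plate with a 16 mm lip below that keeps it over the box; 0.15 kg. Origin: centre of the lid's underside (follows its right, -y end), axes as the box's. Its frame can twist, so each corner goes down by itself. Solid blue ends run from 45 to 98 mm from the middle along y; between them the clear window, with 21 mm wide blue side rails.
- hook_1 (a joint): outward bend (rad) of the hook at corner 1 (left near), 0 at rest; pressing that corner down bends it to about 0.05 against 5 to 14 N at the corner's pad, then the lid's edge drops under the hook's nose, it springs back to 0 and the corner stays down with up to 1.5 mm of play.
- hook_2 (a joint): outward bend (rad) of the hook at corner 2 (left far), 0 at rest; pressing that corner down bends it to about 0.05 against 5 to 14 N at the corner's pad, then the lid's edge drops under the hook's nose, it springs back to 0 and the corner stays down with up to 1.5 mm of play.
- hook_3 (a joint): outward bend (rad) of the hook at corner 3 (right far), 0 at rest; pressing that corner down bends it to about 0.05 against 5 to 14 N at the corner's pad, then the lid's edge drops under the hook's nose, it springs back to 0 and the corner stays down with up to 1.5 mm of play.
- hook_4 (a joint): outward bend (rad) of the hook at corner 4 (right near), 0 at rest; pressing that corner down bends it to about 0.05 against 5 to 14 N at the corner's pad, then the lid's edge drops under the hook's nose, it springs back to 0 and the corner stays down with up to 1.5 mm of play.
- corner_1 (a point): middle of the round ribbed press pad (27 mm across) at one corner of the lid, on the lid's top surface; seen from the lid's middle it lies at x -56, y +75 mm (left, near the robot when the box is not turned). At the start it is 65 mm above the bench (lid lying on the hooks); clicked home it is 54 mm above the bench (52.5 at the lowest while pressed).
- corner_2 (a point): middle of the round ribbed press pad (27 mm across) at one corner of the lid, on the lid's top surface; seen from the lid's middle it lies at x +56, y +75 mm (left, far). At the start it is 65 mm above the bench (lid lying on the hooks); clicked home it is 54 mm above the bench (52.5 at the lowest while pressed).
- corner_3 (a point): middle of the round ribbed press pad (27 mm across) at one corner of the lid, on the lid's top surface; seen from the lid's middle it lies at x +56, y -75 mm (right, far). At the start it is 65 mm above the bench (lid lying on the hooks); clicked home it is 54 mm above the bench (52.5 at the lowest while pressed).
- corner_4 (a point): middle of the round ribbed press pad (27 mm across) at one corner of the lid, on the lid's top surface; seen from the lid's middle it lies at x -56, y -75 mm (right, near). At the start it is 65 mm above the bench (lid lying on the hooks); clicked home it is 54 mm above the bench (52.5 at the lowest while pressed).
- pane_a: the right-hand (-y) half of the thin clear window in the lid, 105 x 45 mm; not to be pressed. Origin: centre of the lid's underside (at the window's middle edge)
- pane_b: the left-hand (+y) half of the thin clear window in the lid, 105 x 45 mm; not to be pressed. Origin: centre of the lid's underside (at the window's middle edge)
- finger_plane_big: brass finger plane, 29 x 60 x 31 mm, a bystander to leave alone; origin at the centre of its sole
- finger_plane_small: smaller brass finger plane, 23 x 48 x 25 mm, a bystander; origin at the centre of its sole
- sanding_block: cork sanding block, 46 x 90 x 27 mm, a bystander; origin at the centre of its underside
- rosin_cake: orange cake of rosin in a dark collar, 45 mm across, 16 mm high, a bystander; origin at the centre of its underside
- varnish_jar: glass jar with a black cap, 64 mm across, 76 mm high, a bystander; origin at the centre of its underside
- pencil: yellow pencil lying flat, 154 mm long, 7 mm thick, a bystander; origin at its middle, underneath
- spool_clamp: wooden spool clamp standing upright, 35 mm across, 68 mm high, a bystander; origin at the centre of its underside

How it is judged:
By the outcome, as a careful person would: the job done as asked, in the order asked, and still so for the second after the job is handed in, with the robot touching nothing.
It also fails if it takes over 42 s, if anything falls off the work surface, if the arm or the gripper's body presses on something with over 40 N, if the wrist force passes 120 N, or if a joint passes its speed limit or range.

## Robot

A 6-joint arm with a two-finger parallel gripper is mounted at the origin on a cart in front of the work surface, level with it; the furniture and walls round the work are solid. World frame = base frame: x ahead of the robot, y to its left, z up, the work surface at z = 0. Lengths are in mm, angles in rad, forces in N, time in s.
With the tool pointing down it reaches from about 325 to 1000 mm from the base axis. Payload 5.1 kg.
Tool frame: the origin (TCP) lies at the very end of the fingers, on their centre line; the grasp point (between the pads) lies 19 mm behind it; z points along the fingers, x is the direction in which the jaws open and shut, and the axes are right-handed (so a half turn about z gives the same grasp; the last joint's range is limited). The gripper opens to 85 mm and grips with 20 to 120 N. Pads are 22 mm wide; open, the fingers measure 114 mm over their backs; the gripper's body (76 mm by 85 mm) begins 54 mm behind the grasp point. The pads swing forward as they close: fully open they stand 13 mm farther back than shut.
Start: joints at [1.099, 0.124, 1.65, -0, 1.367, -0.083], TCP at [246.42, 601.466, 231.322] pointing down, gripper open.
Joint ranges: [-2.61, 2.61], [-1.02, 2.33], [0.03, 2.71], [-1.35, 4.49], [0.32, 2.68], [-2.91, 2.91]. Speed limits (rad/s): [2.57, 2.57, 3.14, 3.14, 3.14, 3.14].

## Interface

Orientations are given as a rotation vector (axis times angle).
In Python, from bench import env, grab_frame, ticket gives the robot as it stands. The module is installed in compiled form; this text tells all that it offers.
- The arm moves only by the tool drive_tool, never from a script. Its argument "deltas" is a list that holds one entry, the list of rows, each a list of 7 numbers: the shift along the tool's x, y, z in cm, then the turn, a rotation vector about the tool's x, y, z in rad, then the finger opening in cm, from 0 to 8.54. In form: [[[tx, ty, tz, ax, ay, az, claw], ...]]. A call has 1 to 5 rows; each row shifts and turns the commanded pose from where the row before left it, along the tool's axes as they then stand; what a row does not reach is not made up. A row lasts 1/8 s, in which the tool goes at most 62.5 mm and 10.7 degrees, less where a joint would pass 70% of its speed; a pose out of reach is approached as far as the arm can. A call is refused whole if a number of a shift passes 6.25 or a number of a turn 0.188, either way. A call with a gripper value outside its range is refused whole. The fingers move at their own pace and stop on an object; "grip_force" is the grip in N (left out, the last holds). Time passes only in rows, so rows that do not move let the fingers close. It gives the time, the measured TCP pose, the force and the opening at its end, in the units of the state.
- env.observe(): the state, without advancing time (a new reading comes with each control period).
- grab_frame(name): name is "scene" or "top"; returns a dict with "pixels" (480x640x3 uint8, red, green, blue), "range_z" (480x640 float32, mm along the optical axis (not along the pixel's ray), 0 where there is no reading), "fx", "fy", "cx", "cy" (pixels), "D" ([k1, k2, p1, p2, k3] as OpenCV has them; the pictures are not rectified), "extrinsics" (4x4, takes a point from world to camera coordinates). Camera axes: x right, y down, z forward; pixel columns grow to the right and rows downward; lengths in mm; the calibration is good to about 2 mm. A picture is of the moment at which its call begins.
- ticket.sign_off(): hands the job in, once; it reports no verdict.
The state is a dict: "clock": time; "q": joint angles; "qvel": joint speeds; "tau": joint torques, N m; "position": TCP position; "ee_rot": TCP orientation; "wrist_force": force on the tool from outside, world axes, zero at the start; "wrist_torque": the same for the moment, N m; "finger_gap": finger opening in mm.
Only numpy, scipy, OpenCV 4.12 (cv2) and the standard library are available. Lean on these libraries where they do the work, as an engineer would, in place of code of your own. Each camera call takes 0.05 s, during which the arm holds its last target. There are 200 camera calls.

## Working session

There is one attempt and no reset: what is moved stays moved. The work goes in short steps, Python scripts to look and compute and a tool call to move; the robot and the scene stay as the last step left them, time stands still between calls to the robot, and variables do not carry over. Pictures are saved under pics/ and viewed, about 8 in all and at most 12, crops included, and the job is handed in when it is done.

Besides the shell and the picture viewer there is one more tool, called after ">>>" as name(argument=value, ...), one argument or row to a line, values as JSON. drive_tool: Moves the arm, as the interface text tells. Its arguments: {"type":"object","properties":{"deltas":{"type":"array"},"grip_force":{"type":"number"}},"required":["deltas"]}

```bash
mkdir -p pics; cat > h.py <<'E'
import numpy as np, cv2
from bench import env, grab_frame, ticket
def K(f): return np.array([[f["fx"],0,f["cx"]],[0,f["fy"],f["cy"]],[0,0,1.]])
def to_plane(f,px,z):
    px=np.array(px,float).reshape(-1,1,2)
    n=cv2.undistortPoints(px,K(f),np.array(f["D"],float)).reshape(-1,2)
    E=np.array(f["extrinsics"]);R,t=E[:3,:3],E[:3,3]
    d=np.c_[n,np.ones(len(n))]@R; c=-R.T@t
    return c+d*((z-c[2])/d[:,2])[:,None]
def cloud(f):
    """world point for every pixel, from range_z"""
    h,w=f["range_z"].shape
    u,v=np.meshgrid(np.arange(w),np.arange(h))
    n=cv2.undistortPoints(np.stack([u,v],-1).reshape(-1,1,2).astype(float),K(f),np.array(f["D"],float)).reshape(h,w,2)
    z=f["range_z"][...,None]
    E=np.array(f["extrinsics"]);return (np.concatenate([n*z,z],-1)-E[:3,3])@E[:3,:3]
def save(f,name): cv2.imwrite("pics/"+name,f["pixels"][...,::-1])
E
python3 - <<'E'
from h import *
s=env.observe(); print(s)
for n in("scene","top"):
    f=grab_frame(n); save(f,n+"0.png"); hs=cv2.cvtColor(f["pixels"],cv2.COLOR_RGB2HSV)
    E=np.array(f["extrinsics"]);print(n,-E[:3,:3].T@E[:3,3])
    m=cv2.inRange(hs,(95,90,40),(130,255,255));P=cloud(f);ok=(m>0)&(f["range_z"]>0)&(P[...,2]>50)&(P[...,2]<90)
    n_,lab,st,ce=cv2.connectedComponentsWithStats(ok.astype(np.uint8))
    k=1+st[1:,4].argmax(); q=P[lab==k]
    print(st[k],np.median(q[:,2]),cv2.minAreaRect(q[:,:2].astype(np.float32)))
E
```

```text
{'clock': 0.0, 'q': array([ 1.09938692e+00,  1.24544762e-01,  1.65166482e+00,  5.70162625e-06,
        1.36750795e+00, -8.25869824e-02]), 'qvel': array([ 0.00028315, -0.00129333,  0.00101259,  0.00049351, -0.00074392,
        0.00099877]), 'tau': array([-2.90819162e-04, -4.23615074e+01, -3.65451944e+01,  8.08301206e-05,
        7.06963852e-03, -2.50608110e-05]), 'position': array([246.15461032, 600.93009182, 230.0327865 ]), 'ee_rot': array([ 2.60789583,  1.7498594 , -0.00291892]), 'wrist_force': array([-0.55295911,  0.08413961,  0.3550762 ]), 'wrist_torque': array([0.07287813, 0.00292062, 0.01444456]), 'finger_gap': 85.33877878358344}
scene [-115.61926439 -416.05308817  839.21722147]
[ 290  219   98   58 3075] 66.36137597505689 ((538.30029296875, -61.625343322753906), (148.4638671875, 195.4742889404297), 40.30680465698242)
top [ 458.78303275   14.34092554 1388.21359765]
[ 293  196  100   96 3429] 65.80973059333996 ((535.9901123046875, -59.89495849609375), (146.00816345214844, 196.5334014892578), 40.28006362915039)
```

View pics/top0.png

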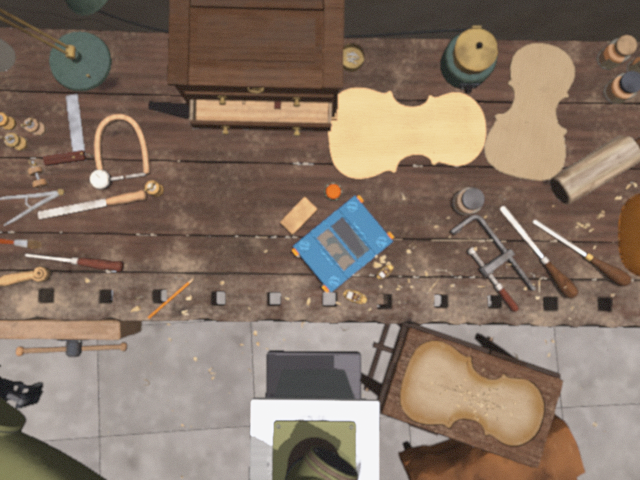

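View pics/scene0.png

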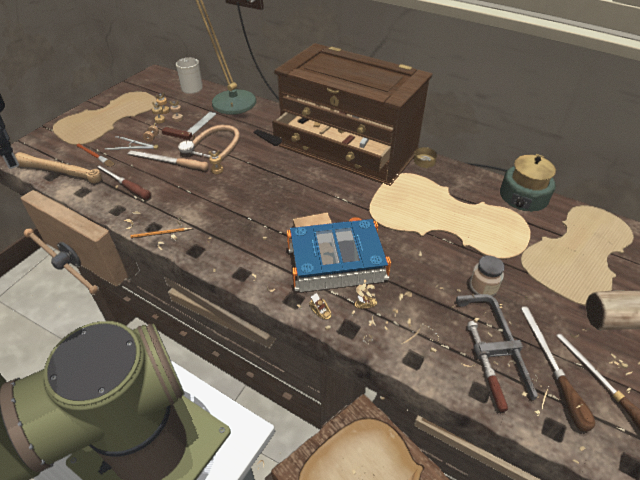

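The top view shows the lid centred at about px (342,243), with orange hooks at (295,253), (325,290), (361,200) and (390,237). The brass planes are at (355,297) and (383,268), the cork block at (298,215), and the rosin at (333,190). The scene view agrees. The box's +y end points left and down in the top picture, so its yaw is about 40.3°. I'll go to a hover above corner 1 with the fingers closed.

>>> drive_tool(
  deltas=[
    [[-4.32, 3.56, 0.9, 0, 0, 0, 0], [-4.32, 3.56, 0.9, 0, 0, 0, 0], [-4.32, 3.56, 0.9, 0, 0, 0, 0], [-4.32, 3.56, 0.9, 0, 0, 0, 0], [-4.32, 3.56, 0.9, 0, 0, 0, 0]],
  ],
)

```text
clock: 0.72
position: [329.2, 332.3, 185.6]
ee_rot: [2.608, 1.751, -0.001]
wrist_force: [1.1, -0.6, 0.1]
finger_gap: -0.1
```

>>> drive_tool(
  deltas=[
    [[-4.32, 3.56, 0.9, 0, 0, 0, 0], [-4.32, 3.56, 0.9, 0, 0, 0, 0], [-4.32, 3.56, 0.9, 0, 0, 0, 0], [-4.32, 3.56, 0.9, 0, 0, 0, 0], [-4.32, 3.56, 0.9, 0, 0, 0, 0]],
  ],
)

```text
clock: 1.35
position: [412.1, 65.0, 140.9]
ee_rot: [2.608, 1.75, 0.001]
wrist_force: [0.8, -0.6, 0.3]
finger_gap: -0.1
```

>>> drive_tool(
  deltas=[
    [[-4.32, 3.56, 0.9, 0, 0, 0, 0], [-4.32, 3.56, 0.9, 0, 0, 0, 0], [0, 0, 0, 0, 0, 0, 0]],
  ],
)

```text
clock: 1.72
position: [445.0, -43.0, 122.4]
ee_rot: [-2.613, -1.742, 0.002]
wrist_force: [-0.4, 1.4, 0.8]
finger_gap: 0.4
```

```bash
cat >> h.py <<'E'
from scipy.spatial.transform import Rotation as Ro
C=np.array([537,-60.7]); Y=np.deg2rad(40.3)
ux=np.array([np.cos(Y),np.sin(Y)]);uy=np.array([-ux[1],ux[0]])
COR={i+1:C+a*ux+b*uy for i,(a,b) in enumerate([(-56,75),(56,75),(56,-75),(-56,-75)])}
def lidz(f):
    P=cloud(f);r=f["range_z"]>0;o={}
    for i,c in COR.items():
        d=np.hypot(*(P[...,:2]-c).transpose(2,0,1)); q=P[r&(d<10)&(P[...,2]<85)&(P[...,2]>40)]
        o[i]=(len(q),round(float(np.median(q[:,2])),1) if len(q) else None)
    return o
def go(i,z):
    s=env.observe();p=s["position"];R=Ro.from_rotvec(s["ee_rot"])
    print("cm to corner",i,(R.inv().apply(np.r_[COR[i],z]-p)/10).round(2),"pos",p.round(1),"F",s["wrist_force"].round(1),"t",round(s["clock"],2),"gap",round(s["finger_gap"],1))
    return R
E
python3 - <<'E'
from h import *
print(COR)
R=go(1,90);print(R.as_matrix().round(3))
f=grab_frame("scene");save(f,"s1.png");print(lidz(f),lidz(grab_frame("top")))
for a in(1,2,3):
    print(a,(R.inv().apply(np.r_[COR[a+1]-COR[a],0])/10).round(2))
E
```

```text
{1: array([445.78134007, -39.72010293]), 2: array([531.200193  ,  32.72035238]), 3: array([628.21865993, -81.67989707]), 4: array([ 542.799807  , -154.12035238])}
cm to corner 1 [ 0.34 -0.05  3.24] pos [445.  -43.  122.4] F [-0.4  1.4  0.8] t 1.73 gap 0.4
[[ 0.384  0.923 -0.002]
 [ 0.923 -0.384  0.   ]
 [-0.001 -0.002 -1.   ]]
{1: (64, 66.3), 2: (9, 66.3), 3: (42, 67.1), 4: (65, 66.5)} {1: (0, None), 2: (54, 66.0), 3: (51, 66.6), 4: (52, 67.0)}
1 [ 9.97  5.1  -0.02]
2 [-6.83 13.35 -0.02]
3 [-9.97 -5.1   0.02]
```

>>> drive_tool(
  deltas=[
    [[0.3, 0, 2.0, 0, 0, 0, 0], [0, 0, 2.5, 0, 0, 0, 0], [0, 0, 0, 0, 0, 0, 0]],
  ],
)

```text
clock: 2.2
position: [444.3, -35.6, 76.5]
ee_rot: [-2.604, -1.752, 0.005]
wrist_force: [-0.9, -0.7, -0.2]
finger_gap: -0.2
```

```bash
python3 - <<'E'
from h import *
go(1,65)
f=grab_frame("scene");c=f["pixels"][190:310,260:420,::-1];cv2.imwrite("pics/s2.png",cv2.resize(c,None,fx=5,fy=5,interpolation=cv2.INTER_CUBIC))
E
```

```text
cm to corner 1 [-0.32  0.29  1.15] pos [444.3 -35.6  76.5] F [-0.9 -0.7 -0.2] t 2.2 gap -0.2
```

View pics/s2.png

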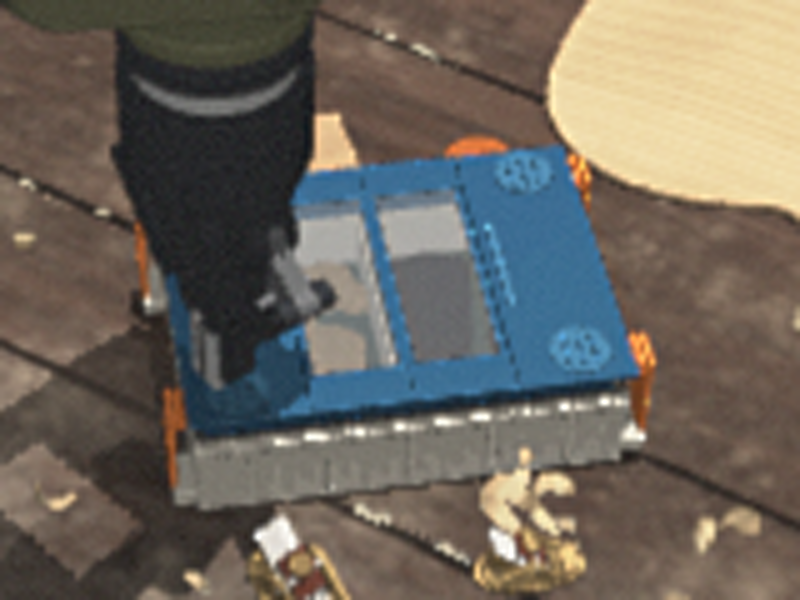

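The crop shows the closed fingertips above the corner 1 pad at about crop px (240,370), with all four corners still up on the hooks. The arm was still settling when I read it, so I'll correct slightly and wait.

>>> drive_tool(
  deltas=[
    [[-0.2, 0.2, 0.2, 0, 0, 0, 0], [0, 0, 0, 0, 0, 0, 0], [0, 0, 0, 0, 0, 0, 0]],
  ],
)

```text
clock: 2.62
position: [447.9, -40.1, 77.0]
ee_rot: [2.608, 1.75, 0.001]
wrist_force: [0.4, 0.2, -1.0]
finger_gap: -0.2
```

```bash
python3 - <<'E'
from h import *
go(1,65)
E
```

```text
cm to corner 1 [-0.04 -0.21  1.2 ] pos [447.9 -40.1  77. ] F [ 0.4  0.2 -1. ] t 2.62 gap -0.2
```

>>> drive_tool(
  deltas=[
    [[0, -0.1, 0.6, 0, 0, 0, 0], [0, 0, 0.6, 0, 0, 0, 0], [0, 0, 0.3, 0, 0, 0, 0], [0, 0, 0.2, 0, 0, 0, 0], [0, 0, 0, 0, 0, 0, 0]],
  ],
)

```text
clock: 3.25
position: [447.2, -40.2, 59.8]
ee_rot: [2.607, 1.75, 0.001]
wrist_force: [-0.5, -2.5, 4.3]
finger_gap: -0.1
```

>>> drive_tool(
  deltas=[
    [[0, 0, 0.2, 0, 0, 0, 0], [0, 0, 0.2, 0, 0, 0, 0], [0, 0, 0.2, 0, 0, 0, 0], [0, 0, 0, 0, 0, 0, 0]],
  ],
)

```text
clock: 3.75
position: [446.8, -39.5, 54.9]
ee_rot: [-2.608, -1.75, 0.001]
wrist_force: [-5.9, 0.6, 15.2]
finger_gap: 0.4
```

>>> drive_tool(
  deltas=[
    [[0, 0, 0.2, 0, 0, 0, 0], [0, 0, 0.1, 0, 0, 0, 0], [0, 0, 0, 0, 0, 0, 0]],
  ],
)

```text
clock: 4.12
position: [447.0, -39.4, 54.3]
ee_rot: [-2.607, -1.75, 0.002]
wrist_force: [-14.8, 2.1, 31.9]
finger_gap: -0.0
```

>>> drive_tool(
  deltas=[
    [[0, 0, 0.2, 0, 0, 0, 0], [0, 0, 0, 0, 0, 0, 0]],
  ],
)

```text
clock: 4.38
position: [447.3, -39.4, 53.7]
ee_rot: [-2.606, -1.75, 0.003]
wrist_force: [-20.6, 3.3, 41.9]
finger_gap: -0.1
```

The force climbs steeply at z ≈ 54, so the corner has bottomed out. I'll lift off and check.

>>> drive_tool(
  deltas=[
    [[0, 0, -1.5, 0, 0, 0, 0], [0, 0, -2.0, 0, 0, 0, 0], [3.32, 1.7, 0, 0, 0, 0, 0], [3.32, 1.7, 0, 0, 0, 0, 0], [3.32, 1.7, 0, 0, 0, 0, 0]],
  ],
)

```text
clock: 5.0
position: [531.5, 34.2, 82.3]
ee_rot: [-2.608, -1.75, 0.002]
wrist_force: [0.7, -0.3, 0.4]
finger_gap: 0.2
```

>>> drive_tool(
  deltas=[
    [[0, 0, 0, 0, 0, 0, 0], [0, 0, 0, 0, 0, 0, 0], [0, 0, 0, 0, 0, 0, 0]],
  ],
)

```text
clock: 5.38
position: [530.4, 32.7, 82.7]
ee_rot: [-2.609, -1.749, 0.002]
wrist_force: [-0.0, 0.8, -0.1]
finger_gap: -0.1
```

```bash
python3 - <<'E'
from h import *
go(2,65)
f=grab_frame("scene");print(lidz(f),lidz(grab_frame("top")))
E
```

```text
cm to corner 2 [0.03 0.08 1.77] pos [530.4  32.7  82.7] F [-0.   0.8 -0.1] t 5.38 gap -0.1
{1: (56, 58.3), 2: (48, 66.9), 3: (44, 69.2), 4: (60, 65.0)} {1: (48, 58.7), 2: (0, None), 3: (54, 68.1), 4: (52, 65.3)}
```

```bash
python3 - <<'E'
from h import *
a=grab_frame("scene");b=grab_frame("top")
c=cv2.resize(a["pixels"][205:305,270:400,::-1],(780,600),interpolation=cv2.INTER_CUBIC);cv2.imwrite("pics/s3.png",c)
# depth detail along lines from lid: z of blue points in lid frame near edges
for f in(a,b):
    P=cloud(f);d=(P[...,:2]-C);x=d@ux;y=d@uy;hs=cv2.cvtColor(f["pixels"],cv2.COLOR_RGB2HSV)
    m=(cv2.inRange(hs,(95,90,40),(130,255,255))>0)&(f["range_z"]>0)&(abs(P[...,2]-62)<12)
    g=lambda X,Yy:(lambda q:(len(q),round(float(np.median(q)),1)) if len(q) else None)(P[m&(abs(x-X)<8)&(abs(y-Yy)<8)][:,2])
    for Yy in(88,75,60,0,-60,-75,-88): print(Yy,[g(X,Yy) for X in(-63,-45,0,45,63)])
    print()
E
```

```text
88 [(38, 56.1), (34, 57.6), (43, 61.0), (38, 64.1), (35, 66.0)]
75 [(45, 57.4), (44, 59.1), (38, 61.1), (41, 65.4), (30, 66.7)]
60 [(46, 57.7), (41, 58.9), (37, 61.7), (40, 65.5), (34, 67.5)]
0 [(40, 60.3), (23, 61.6), (17, 63.6), (19, 65.9), (34, 67.5)]
-60 [(49, 64.1), (43, 64.2), (38, 66.3), (34, 67.1), (32, 68.4)]
-75 [(47, 64.7), (44, 65.0), (35, 66.2), (36, 68.4), (30, 69.3)]
-88 [(45, 65.0), (40, 65.6), (39, 66.8), (36, 68.7), (32, 69.1)]

88 [(17, 55.4), None, (43, 61.0), None, None]
75 [(43, 57.4), (15, 58.9), (37, 61.4), None, None]
60 [(44, 56.9), (42, 58.7), (2, 61.3), None, None]
0 [(43, 59.9), (20, 60.9), (20, 63.0), None, None]
-60 [(44, 63.9), (44, 63.5), (42, 65.8), (43, 68.0), (42, 67.2)]
-75 [(44, 64.2), (39, 64.3), (44, 65.6), (42, 66.9), (42, 68.2)]
-88 [(39, 63.3), (42, 65.1), (41, 65.4), (42, 67.1), (39, 68.7)]
```

View pics/s3.png

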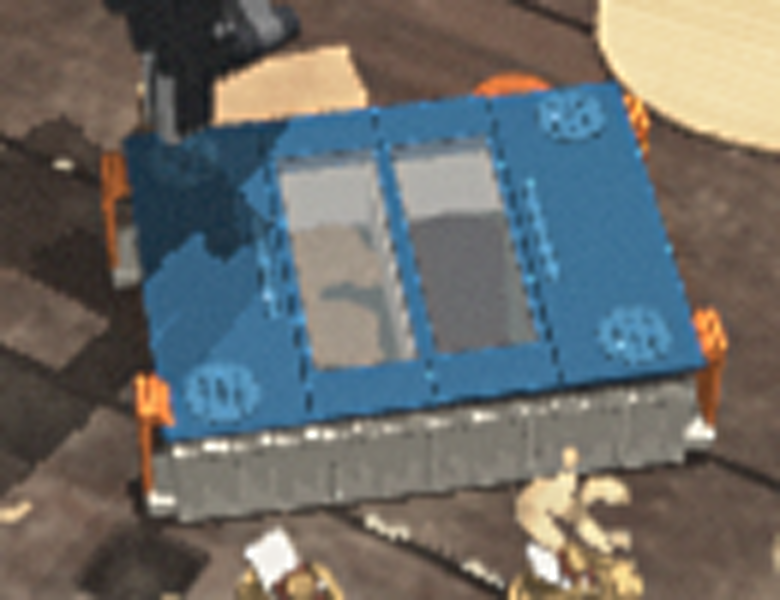

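Corner 1's hook now sits over the lid edge at px (155,400). The lid edge there reads about 55.5 mm, so the corner has clicked, and the other three are still up. Next is corner 2.

>>> drive_tool(
  deltas=[
    [[0, 0.1, 1.0, 0, 0, 0, 0], [0, 0, 0.7, 0, 0, 0, 0], [0, 0, 0.3, 0, 0, 0, 0], [0, 0, 0.3, 0, 0, 0, 0], [0, 0, 0.2, 0, 0, 0, 0]],
  ],
)

```text
clock: 6.2
position: [533.3, 32.9, 59.0]
ee_rot: [2.608, 1.75, 0.003]
wrist_force: [0.7, 0.0, 1.0]
finger_gap: -0.1
```

>>> drive_tool(
  deltas=[
    [[0, 0, 0.2, 0, 0, 0, 0], [0, 0, 0.2, 0, 0, 0, 0], [0, 0, 0.1, 0, 0, 0, 0], [0, 0, 0, 0, 0, 0, 0]],
  ],
)

```text
clock: 6.7
position: [532.3, 32.8, 54.7]
ee_rot: [-2.608, -1.75, 0.002]
wrist_force: [-5.6, 0.1, 11.8]
finger_gap: -0.1
```

>>> drive_tool(
  deltas=[
    [[0, 0, 0.2, 0, 0, 0, 0], [0, 0, 0, 0, 0, 0, 0]],
  ],
)

```text
clock: 6.95
position: [532.5, 32.8, 54.4]
ee_rot: [-2.608, -1.75, 0.003]
wrist_force: [-10.9, 0.1, 21.5]
finger_gap: 0.1
```

>>> drive_tool(
  deltas=[
    [[0, 0, 0.3, 0, 0, 0, 0], [0, 0, 0, 0, 0, 0, 0]],
  ],
)

```text
clock: 7.2
position: [532.7, 32.9, 53.9]
ee_rot: [-2.607, -1.75, 0.004]
wrist_force: [-19.4, 1.6, 35.9]
finger_gap: 0.1
```

>>> drive_tool(
  deltas=[
    [[0, 0, -1.5, 0, 0, 0, 0], [0, 0, -2.0, 0, 0, 0, 0], [-2.28, 4.45, 0, 0, 0, 0, 0], [-2.28, 4.45, 0, 0, 0, 0, 0], [-2.28, 4.45, 0, 0, 0, 0, 0]],
  ],
)

```text
clock: 7.82
position: [630.4, -82.1, 82.7]
ee_rot: [-2.608, -1.75, 0.001]
wrist_force: [0.8, 1.0, -0.0]
finger_gap: 0.1
```

>>> drive_tool(
  deltas=[
    [[0, 0, 0, 0, 0, 0, 0], [0, 0, 0, 0, 0, 0, 0], [0, 0, 0, 0, 0, 0, 0]],
  ],
)

```text
clock: 8.2
position: [628.9, -80.0, 82.7]
ee_rot: [-2.607, -1.751, 0.001]
wrist_force: [-0.4, 0.1, -0.1]
finger_gap: 0.0
```

```bash
cat >> h.py <<'E'
def grid():
  for f in(grab_frame("scene"),grab_frame("top")):
    P=cloud(f);d=(P[...,:2]-C);x=d@ux;y=d@uy;hs=cv2.cvtColor(f["pixels"],cv2.COLOR_RGB2HSV)
    m=(cv2.inRange(hs,(95,90,40),(130,255,255))>0)&(f["range_z"]>0)&(abs(P[...,2]-62)<12)
    g=lambda X,Yy:(lambda q:(len(q),round(float(np.median(q)),1)) if len(q) else None)(P[m&(abs(x-X)<8)&(abs(y-Yy)<8)][:,2])
    for Yy in(88,75,-75,-88): print(Yy,[g(X,Yy) for X in(-63,-45,0,45,63)])
E
python3 - <<'E'
from h import *
go(3,65);grid()
E
```

```text
cm to corner 3 [-0.18  0.    1.77] pos [628.9 -80.   82.7] F [-0.4  0.1 -0.1] t 8.2 gap 0.0
88 [(35, 56.8), (33, 56.2), (41, 56.3), (36, 56.6), (24, 56.4)]
75 [(44, 57.2), (40, 57.4), (43, 57.0), (33, 57.1), (34, 57.3)]
-75 [(49, 64.3), (38, 63.9), (38, 63.4), (35, 63.8), (32, 64.6)]
-88 [(43, 64.5), (40, 64.4), (39, 63.5), (29, 64.3), (36, 64.9)]
88 [None, None, (36, 55.4), (38, 55.0), (36, 56.1)]
75 [None, None, (18, 56.2), (42, 56.6), (41, 57.3)]
-75 [(1, 66.5), None, (22, 65.2), None, None]
-88 [(17, 63.5), None, (39, 64.1), None, None]
```

The +y end is now level and down: about 56 mm as read, which is roughly 54 after the camera's 1.5 mm high bias. Next is corner 3.

>>> drive_tool(
  deltas=[
    [[-0.1, 0, 1.0, 0, 0, 0, 0], [0, 0, 0.7, 0, 0, 0, 0], [0, 0, 0.3, 0, 0, 0, 0], [0, 0, 0.3, 0, 0, 0, 0], [0, 0, 0.2, 0, 0, 0, 0]],
  ],
)

```text
clock: 8.93
position: [629.8, -81.6, 59.1]
ee_rot: [-2.608, -1.75, -0.001]
wrist_force: [-2.6, 2.4, 2.2]
finger_gap: -0.0
```

>>> drive_tool(
  deltas=[
    [[0, 0, 0.2, 0, 0, 0, 0], [0, 0, 0.2, 0, 0, 0, 0], [0, 0, 0.2, 0, 0, 0, 0], [0, 0, 0, 0, 0, 0, 0]],
  ],
)

```text
clock: 9.43
position: [630.1, -82.2, 54.0]
ee_rot: [2.608, 1.75, 0.0]
wrist_force: [-4.4, 1.9, 9.9]
finger_gap: 0.0
```

>>> drive_tool(
  deltas=[
    [[0, 0, 0.2, 0, 0, 0, 0], [0, 0, 0, 0, 0, 0, 0]],
  ],
)

```text
clock: 9.68
position: [630.2, -82.3, 53.7]
ee_rot: [2.609, 1.75, -0.0]
wrist_force: [-8.9, 2.6, 17.3]
finger_gap: -0.1
```

>>> drive_tool(
  deltas=[
    [[0, 0, 0.3, 0, 0, 0, 0], [0, 0, 0.1, 0, 0, 0, 0], [0, 0, 0, 0, 0, 0, 0]],
  ],
)

```text
clock: 10.05
position: [630.4, -82.4, 53.3]
ee_rot: [-2.608, -1.751, 0.002]
wrist_force: [-17.9, 3.9, 33.9]
finger_gap: 0.1
```

>>> drive_tool(
  deltas=[
    [[0, 0, -1.5, 0, 0, 0, 0], [0, 0, -2.0, 0, 0, 0, 0], [-3.26, -1.7, 0, 0, 0, 0, 0], [-3.26, -1.7, 0, 0, 0, 0, 0], [-3.26, -1.7, 0, 0, 0, 0, 0]],
  ],
)

```text
clock: 10.68
position: [544.6, -153.9, 81.5]
ee_rot: [2.608, 1.751, -0.0]
wrist_force: [0.4, -0.4, -0.3]
finger_gap: 0.0
```

>>> drive_tool(
  deltas=[
    [[0, 0, 0, 0, 0, 0, 0], [0, 0, 0, 0, 0, 0, 0], [0, 0, 0, 0, 0, 0, 0]],
  ],
)

```text
clock: 11.05
position: [546.2, -152.7, 81.5]
ee_rot: [2.608, 1.751, 0.001]
wrist_force: [-0.2, -0.4, 0.1]
finger_gap: 0.1
```

```bash
python3 - <<'E'
from h import *
go(4,65);grid()
E
```

```text
cm to corner 4 [-0.26 -0.26  1.65] pos [ 546.2 -152.7   81.5] F [-0.2 -0.4  0.1] t 11.05 gap 0.1
88 [(33, 57.1), (31, 57.2), (40, 56.5), (33, 56.6), (24, 57.1)]
75 [(40, 57.7), (42, 57.6), (38, 57.1), (37, 56.6), (34, 57.1)]
-75 [(45, 64.2), (28, 64.1), (22, 60.0), (14, 57.3), (9, 55.7)]
-88 [(40, 65.1), (30, 63.6), None, None, (5, 57.9)]
88 [(31, 57.5), (40, 56.4), (44, 56.2), (40, 55.0), (36, 55.7)]
75 [(42, 58.0), (44, 57.4), (43, 57.1), (42, 55.3), (41, 55.5)]
-75 [None, None, (14, 60.2), (42, 56.9), (41, 55.9)]
-88 [None, None, (14, 58.4), (36, 56.8), (30, 56.6)]
```

Corner 3 is down. Next is corner 4.

>>> drive_tool(
  deltas=[
    [[-0.2, -0.2, 0.9, 0, 0, 0, 0], [0, 0, 0.7, 0, 0, 0, 0], [0, 0, 0.3, 0, 0, 0, 0], [0, 0, 0.3, 0, 0, 0, 0], [0, 0, 0.2, 0, 0, 0, 0]],
  ],
)

```text
clock: 11.78
position: [542.7, -154.4, 57.2]
ee_rot: [-2.609, -1.75, 0.0]
wrist_force: [-0.3, -0.8, 0.6]
finger_gap: -0.0
```

>>> drive_tool(
  deltas=[
    [[0, 0, 0.2, 0, 0, 0, 0], [0, 0, 0.2, 0, 0, 0, 0], [0, 0, 0.2, 0, 0, 0, 0], [0, 0, 0, 0, 0, 0, 0]],
  ],
)

```text
clock: 12.28
position: [544.7, -154.9, 53.8]
ee_rot: [2.606, 1.749, 0.004]
wrist_force: [-0.4, 0.4, 9.2]
finger_gap: 0.0
```

>>> drive_tool(
  deltas=[
    [[0, 0, 0.2, 0, 0, 0, 0], [0, 0, 0, 0, 0, 0, 0]],
  ],
)

```text
clock: 12.52
position: [545.0, -154.9, 53.5]
ee_rot: [2.606, 1.749, 0.004]
wrist_force: [-5.3, 3.3, 17.0]
finger_gap: 0.2
```

>>> drive_tool(
  deltas=[
    [[0, 0, 0.3, 0, 0, 0, 0], [0, 0, 0.1, 0, 0, 0, 0], [0, 0, 0, 0, 0, 0, 0]],
  ],
)

```text
clock: 12.9
position: [545.2, -155.0, 53.1]
ee_rot: [2.607, 1.75, 0.002]
wrist_force: [-16.5, 6.3, 37.9]
finger_gap: 0.2
```

>>> drive_tool(
  deltas=[
    [[0, 0, -2.0, 0, 0, 0, 0], [0, 0, -5.0, 0, 0, 0, 0], [0, 0, -6.0, 0, 0, 0, 0], [3.0, -5.0, 0, 0, 0, 0, 0], [3.0, -5.0, 0, 0, 0, 0, 0]],
  ],
)

```text
clock: 13.52
position: [472.9, -60.3, 176.5]
ee_rot: [2.609, 1.748, 0.003]
wrist_force: [0.3, 1.3, 0.4]
finger_gap: 0.2
```

>>> drive_tool(
  deltas=[
    [[4.0, -4.0, 0, 0, 0, 0, 0], [5.0, -3.0, 0, 0, 0, 0, 0], [5.0, -3.0, 0, 0, 0, 0, 0], [5.0, -3.0, 0, 0, 0, 0, 0], [0, 0, 0, 0, 0, 0, 0]],
  ],
)

```text
clock: 14.15
position: [423.7, 167.5, 175.2]
ee_rot: [-2.603, -1.759, -0.001]
wrist_force: [0.7, -0.6, -0.2]
finger_gap: 0.3
```

```bash
python3 - <<'E'
from h import *
go(4,65);grid()
a=grab_frame("scene");b=grab_frame("top")
c=[cv2.resize(x,(780,600),interpolation=cv2.INTER_CUBIC) for x in(a["pixels"][205:325,270:426,::-1],b["pixels"][170:310,265:447,::-1])]
cv2.imwrite("pics/s5.png",c[0]);cv2.imwrite("pics/t5.png",c[1])
E
```

```text
cm to corner 4 [-25.4   23.05  11.  ] pos [423.7 167.5 175.2] F [ 0.7 -0.6 -0.2] t 14.15 gap 0.3
88 [(34, 56.1), (37, 56.0), (39, 56.1), (32, 56.1), (21, 56.5)]
75 [(38, 56.1), (40, 56.4), (38, 56.2), (39, 55.6), (32, 56.4)]
-75 [(41, 56.2), (39, 56.5), (37, 56.0), (32, 55.6), (31, 57.0)]
-88 [(39, 56.1), (39, 56.1), (37, 55.6), (34, 56.3), (30, 56.8)]
88 [(32, 55.5), (42, 55.9), (43, 55.5), (39, 55.7), (36, 56.2)]
75 [(41, 55.9), (44, 55.5), (42, 55.9), (42, 55.4), (41, 55.7)]
-75 [(37, 55.6), (41, 56.4), (40, 54.7), (42, 55.4), (39, 55.3)]
-88 [(27, 55.3), (39, 56.3), (39, 55.2), (36, 54.6), (34, 55.3)]
```

View pics/s5.png

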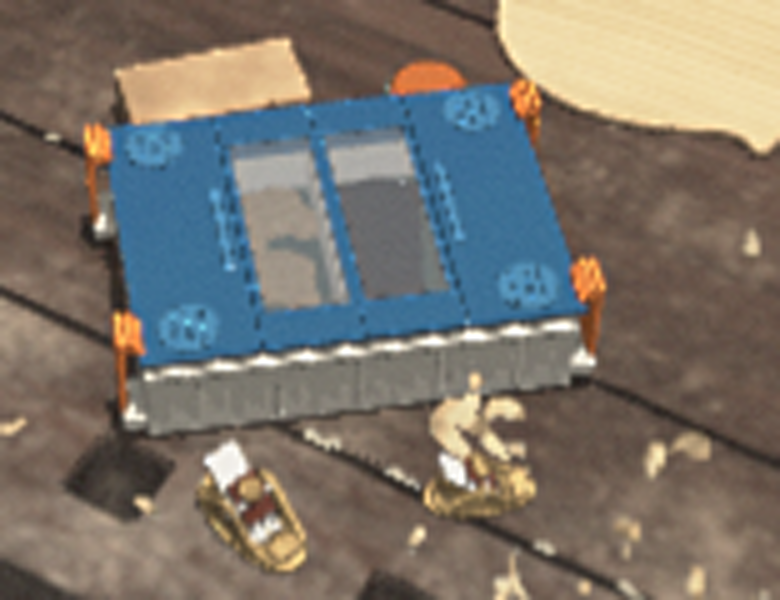

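View pics/t5.png

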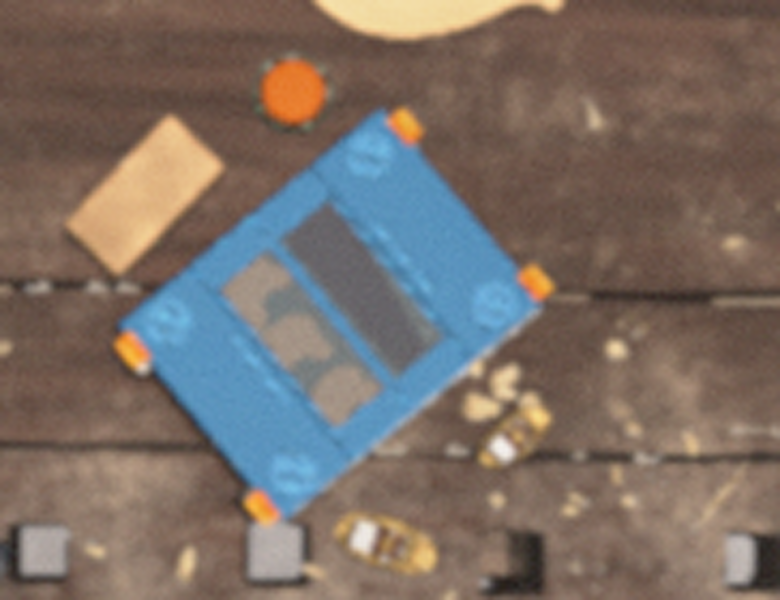

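The lid now lies flat at all four corners, about 55.8 mm as read, or roughly 54.3 after the bias. In both pictures the orange hooks sit over the lid edge, in the scene crop at (97,140), (127,330), (525,95) and (588,275). The planes, cork block and rosin are where they were, and the arm is clear.

```bash
python3 -c "
from h import *
print(ticket.sign_off())"
```

```text
the job is handed in; nothing more can be done
None
```

The lid is shut: I pressed the four corner pads in order 1, 2, 3, 4 with closed fingertips, and all four corners clicked under their orange hooks. I then moved the arm clear and handed the job in at about 14.4 s.

- **Lid height:** in the last depth images the corners read about 55–57 mm. The cameras read about 1.5 mm high at the start (66.5 for a known 65), so this fits the 54 mm for a clicked corner. The lid is level across its length and width.
- **Hooks:** in the last pictures all four sit over the lid edge. I could not read the hook bend directly; I judged it from the pictures and the heights.
- **Pressing force:** the upward push at the wrist peaked at about 42 N, on corner 1, and stayed below 40 N on the others. This was the fingertips on the pad, not the arm or gripper body. About half as much sideways force came with it.
- **Disagreement:** after pressing, corner 1's pad read about 58 mm, which is too high for a clicked corner. The lid was still tilted up at the other corners, and the reading came down to about 56 mm once all four were shut.
- **Window and other things:** I pressed only on the corner pads, not on the window. The finger planes, cork block and rosin look unmoved. I did not check the jar, pencil and spool clamp again at the end, but the arm stayed well above the bench away from the lid.

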